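Open a tight stock jar in the bench brace

TASK

Stand the square jar, cap still on, fully down in the green square brace so that it cannot turn, then unscrew its tight red cap (anticlockwise, seen from above) until the threads let go and lift the cap off, leaving the jar standing in the brace. Finish while still gripping the cap, holding it level and still over the jar's mouth, about a finger's breadth (1.5 to 2 cm) clear of the rim; do not put it down or let go, and leave the pan, the tin and the bowl alone.

Things in the scene. Friction and masses are not known exactly. Their poses are not given: they have to be found in the camera images.
- jar_center (a point): Centre of the jar's square body, 35 mm above its underside. Loose amber glass jar, about 0.45 kg; body 66 x 66 mm, 70 mm high, sides along this point's x and y, z up; above it a round 44 mm neck with two sloping threads, ending in a rim 104 mm above the underside. It starts upright on the bench beside the brace, cap screwed on tight.
- jar: The same jar; origin at the centre of its underside, axes as for jar_center.
- jar_mouth (a point): Centre of the jar's rim (the open end of the neck), 104 mm above the jar's underside.
- cap_center (a point): Centre of the red ribbed screw cap, half-way up it: round, 60 mm diameter, 28 mm high, 50 g, z up. Screwed on, it reaches from 84 to 112 mm above the jar's underside, leaving 14 mm of free height for fingertips between it and the square body. The jar may be carried by it. It is tight (up to about 1 N m): a jar that is not braced turns with it.
- cap: The same cap; origin at the centre of its open underside, 14 mm below cap_center. Turned anticlockwise seen from above it climbs about 1.5 mm; the threads let go after 60 degrees relative to the jar (which may follow some 5 degrees in the brace); from there to about 140 degrees it lifts straight off, further on it meets the next thread. Clockwise it soon meets a stop.
- socket (a point): Centre of the floor of the brace's socket, 6 mm above the bench; x and y along the socket's sides, z up. Bolted-down steel plate 130 mm square with green walls round a socket 70 x 70 mm inside (the jar fits at any quarter turn, 2 mm spare on each side); the walls end in a flared lead-in about 90 mm wide, its top about 42 mm above the bench.
- pan: Bystander: open steel food pan, 108 x 176 x 65 mm, origin under its centre.
- tin: Bystander: low tin, 74 mm diameter, 55 mm high, yellow label, origin under its centre.
- bowl: Bystander: white bowl, 110 mm diameter, 50 mm high, origin under its centre.
Not all that is in view belongs to the job. Of the things shaped like the cap, the red one is meant.

How it is judged:
By the outcome, as a careful person would: the job done as asked, in the order asked, and still so for the second after the job is handed in, while the arm keeps its last pose, push and grip.
It also fails if it takes over 42 s, if anything falls off the work surface, if the arm or the gripper's body presses on something with over 40 N, if the wrist force passes 120 N, or if a joint passes its speed limit or range.

ROBOT

A 7-joint arm with a two-finger parallel gripper is mounted at the origin on the work surface. World frame = base frame: x ahead of the robot, y to its left, z up, the work surface at z = 0. Lengths are in m, angles in rad, forces in N, time in s.
With the tool pointing down it reaches from about 0.425 to 0.875 m from the base axis. Payload 4.7 kg.
Tool frame: the origin (TCP) lies between the finger pads; the fingertips stand 14 mm ahead of it and the grasp point (between the pads) lies 5 mm behind it; z points along the fingers, y is the line along which they close (so a half turn about z gives the same grasp; the last joint's range is limited). The gripper opens to 87 mm and grips with 3 to 60 N. Pads are 19 mm wide; open, the fingers measure 117 mm over their backs; the gripper's body (75 mm by 190 mm) begins 51 mm behind the grasp point.
Start: joints at [0.014, 0.321, -0.07, 1.45, 0.023, 1.371, -0.057], TCP at [0.65, -0, 0.237] pointing down, gripper open.
Joint ranges: [-2.86, 2.86], [-0.3, 2.09], [-1.38, 1.24], [0.06, 2.45], [-1.56, 4.7], [0.09, 2.05], [-2.69, 2.69]. Speed limits (rad/s): [2.57, 2.57, 3.14, 3.14, 3.14, 3.14, 3.14].

INTERFACE

Orientations are given as a rotation vector (axis times angle).
In Python, from bench import get_state, get_image, camera_params, close_job gives the robot as it stands. The module is installed in compiled form; this text tells all that it offers.
- The arm moves only by the tool arm_command, never from a script. Its argument "motion" is a list of rows, each a list of 5 numbers: the finger opening in mm, from 0 to 87, then the shift along the tool's x, y, z in mm, then the turn about the tool's z in degrees. In form: [[gripper, x, y, z, spin], ...]. A call has 1 to 5 rows; each row is the pose to reach, as a shift and turn from the pose commanded when the call began, along the tool's axes at that moment; what a row does not reach only later rows make up. A row lasts 1/12 s, in which the tool goes at most 41.7 mm and 7.16 degrees, less where a joint would pass 70% of its speed; a pose out of reach is approached as far as the arm can. A call with a gripper value outside its range is refused whole. The fingers move at their own pace and stop on an object; "newtons" is the grip in N (left out, the last holds). Time passes only in rows, so rows that repeat a pose let the fingers close. It gives the time, the measured TCP pose, the force, the opening and the grip force at its end, in the units of the state.
- get_state(): the state, without advancing time (a new reading comes with each control period).
- get_image(name): name is "scene" or "side" or "wrist"; returns (picture, depth): 480x640x3 uint8, red, green, blue; 480x640 float32, m along the optical axis (not along the pixel's ray), 0 where there is no reading.
- camera_params(name): a dict with "intrinsics" (3x3 intrinsics, pixels), "extrinsics" (4x4, takes a point from camera to world coordinates). Camera axes: x right, y down, z forward; pixel columns grow to the right and rows downward; lengths in m; the calibration is good to about 2 mm. A picture is of the moment at which its call begins: read the wrist's pose just before it. camera_params takes no time and is no camera call; for the wrist camera it gives the pose at the moment of the call.
- close_job(): hands the job in; it is judged then, once.
The state is a dict: "time": time; "joint_positions": joint angles; "qd": joint speeds; "joint_torque": joint torques, N m; "position": TCP position; "tool_rot": TCP orientation; "ft_force": force on the tool from outside, world axes, zero at the start; "torque": the same for the moment, N m; "grip_width": opening from 0.0 (shut) to 1.0 (fully open); "grip_force": force on a finger pad.
Only numpy, scipy, OpenCV 4.12 (cv2) and the standard library are available. Lean on these libraries where they do the work, as an engineer would, in place of code of your own. Each camera call takes 0.05 s, during which the arm holds its last target. There are 200 camera calls.

## Working session

There is one attempt and no reset: what is moved stays moved. The work goes in short steps, Python scripts to look and compute and a tool call to move; the robot and the scene stay as the last step left them, time stands still between calls to the robot, and variables do not carry over. Pictures are saved under pics/ and viewed, at most 10 in all, crops included, and the job is handed in when it is done.

Besides the shell and the picture viewer there is one more tool, called after ">>>" by a JSON object that holds its "api" and its "payload", one argument or row to a line. arm_command: Moves the arm, as the interface text tells. Its arguments: {"type":"object","properties":{"motion":{"type":"array"},"newtons":{"type":"number"}},"required":["motion"]}

```bash
mkdir -p pics; cat > h.py <<'E'
import numpy as np, cv2
from bench import *
def snap(n,f):
    P=camera_params(n); im,d=get_image(n); cv2.imwrite('pics/'+f,im[:,:,::-1]); return im,d,P
def world(d,P):
    K=np.array(P["intrinsics"]);T=np.array(P["extrinsics"])
    v,u=np.mgrid[:480,:640]; c=np.stack([(u-K[0,2])/K[0,0]*d,(v-K[1,2])/K[1,1]*d,d],-1)
    return c@T[:3,:3].T+T[:3,3]
E
python3 - <<'E'
from h import *
im,d,P=snap('scene','s1.png'); np.savez('s1.npz',im=im,w=world(d,P),d=d)
s=get_state(); print(s)
E
```

```text
{'time': 0.05, 'joint_positions': array([ 0.01410186,  0.32184752, -0.07010043,  1.45161764,  0.02262189,
        1.37075142, -0.0569351 ]), 'qd': array([-5.77843317e-04,  2.72176122e-04,  2.36254958e-04, -9.90131718e-04,
        1.00683634e-03,  3.69648771e-06,  1.26822505e-03]), 'joint_torque': array([ 3.93668470e-04, -4.92996633e+01, -4.06096056e-01, -3.13702726e+01,
       -6.43643481e-02,  3.99306079e-02,  9.36966762e-05]), 'position': array([ 6.49514153e-01, -4.61685492e-05,  2.35474450e-01]), 'tool_rot': array([-2.22056597e+00, -2.22059175e+00,  2.15658005e-03]), 'ft_force': array([-0.01466813, -1.49119314, -0.28986879]), 'torque': array([-0.0484075 , -0.00992284, -0.01932623]), 'grip_force': 0.0, 'grip_width': 0.9984272920067555}
```

View pics/s1.png

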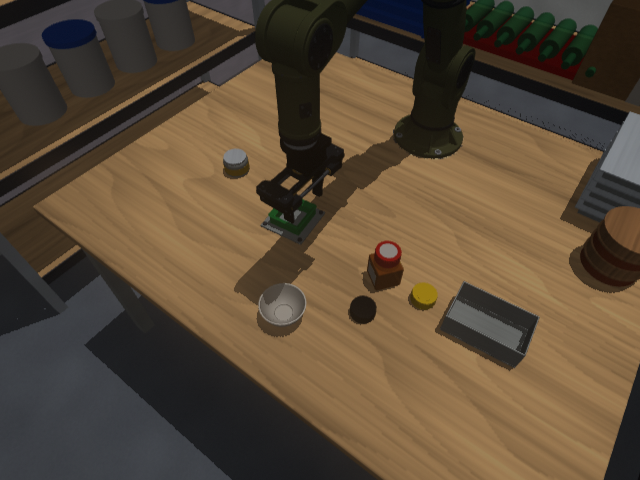

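The scene view shows the jar with its red cap at about (388,250), the green brace at (293,215) under the gripper, the bowl at (283,308), the tin at (424,296) and the pan at (488,322). There is also a dark cap-like disc at (363,309) and a grey one at (236,160).

```bash
python3 - <<'E'
from h import *
z=np.load('s1.npz');im=z['im'].astype(int);w=z['w']
R,G,B=im[...,0],im[...,1],im[...,2]
def box(n,m):
    p=w[m&(z['d']>0)]; print(n,len(p),np.percentile(p,[2,50,98],axis=0).round(3).tolist())
v,u=np.mgrid[:480,:640]
def roi(a,b,c,d):return (u>a)&(u<b)&(v>c)&(v<d)
r=roi(365,405,235,270)
box('capred',r&(R>130)&(G<70)); box('captop',r&(w[...,2]>.105))
box('green',roi(260,325,195,240)&(G>R+30)&(G>B+20)); 
box('bowl',roi(255,312,280,335)&(w[...,2]>.015)); box('tin',roi(410,440,283,310)&(w[...,2]>.01))
box('dark',roi(347,380,295,323)&(w[...,2]>.01)); box('pan',roi(438,540,283,365)&(w[...,2]>.03))
box('jarbody',roi(360,405,255,290)&(w[...,2]>.01)&(w[...,2]<.075))
im,d,P=snap('wrist','w1.png'); np.savez('w1.npz',im=im,w=world(d,P),d=d); print(np.array(P["extrinsics"]).round(3).tolist())
E
```

```text
capred 2 [[0.537, 0.167, 0.112], [0.543, 0.183, 0.113], [0.549, 0.2, 0.114]]
captop 465 [[0.538, 0.148, 0.106], [0.567, 0.176, 0.112], [0.593, 0.203, 0.115]]
green 84 [[0.507, -0.168, 0.029], [0.593, -0.158, 0.038], [0.601, -0.116, 0.042]]
bowl 1060 [[0.741, -0.009, 0.016], [0.773, 0.021, 0.035], [0.842, 0.092, 0.052]]
tin 515 [[0.534, 0.257, 0.013], [0.566, 0.287, 0.027], [0.589, 0.312, 0.031]]
dark 549 [[0.651, 0.16, 0.012], [0.681, 0.19, 0.028], [0.706, 0.217, 0.031]]
pan 1846 [[0.489, 0.352, 0.031], [0.555, 0.448, 0.051], [0.607, 0.526, 0.066]]
jarbody 683 [[0.556, 0.136, 0.012], [0.587, 0.189, 0.052], [0.608, 0.218, 0.074]]
[[1.0, 0.0, -0.001, 0.65], [-0.0, -0.959, -0.284, 0.077], [-0.001, 0.284, -0.959, 0.384], [0.0, 0.0, 0.0, 1.0]]
```

View pics/w1.png

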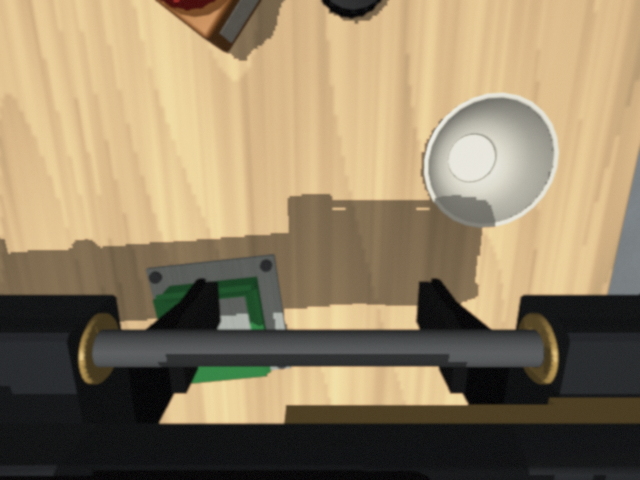

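The wrist view shows the bowl at (490,160), a corner of the jar at (215,30), and the brace partly hidden by the fingers at (220,315). I'll shift the arm so the brace is unobstructed.

>>> {"api": "arm_command", "payload": {
  "motion": [
    [87, -180, -90, 0, 0],
    [87, -180, -90, 0, 0],
    [87, -180, -90, 0, 0],
    [87, -180, -90, 0, 0],
    [87, -180, -90, 0, 0]
  ]
}}

```text
time: 0.52
position: [0.5579, -0.1832, 0.2362]
tool_rot: [-2.224, -2.219, 0.002]
ft_force: [0.6, -0.9, -0.3]
grip_width: 0.998
grip_force: 0.0
```

```bash
python3 - <<'E'
from h import *
s=get_state(); print(s['time'],s['position'],s['tool_rot'],s['joint_positions'].round(3), s['ft_force'].round(2))
im,d,P=snap('wrist','w2.png'); np.savez('w2.npz',im=im,w=world(d,P),d=d)
E
```

```text
0.5167 [ 0.55791293 -0.18320028  0.23618137] [-2.22374372e+00 -2.21898747e+00  2.19756742e-03] [ 0.24   0.188  0.035  1.616 -0.006  1.339  0.274] [ 0.59 -0.86 -0.34]
```

View pics/w2.png

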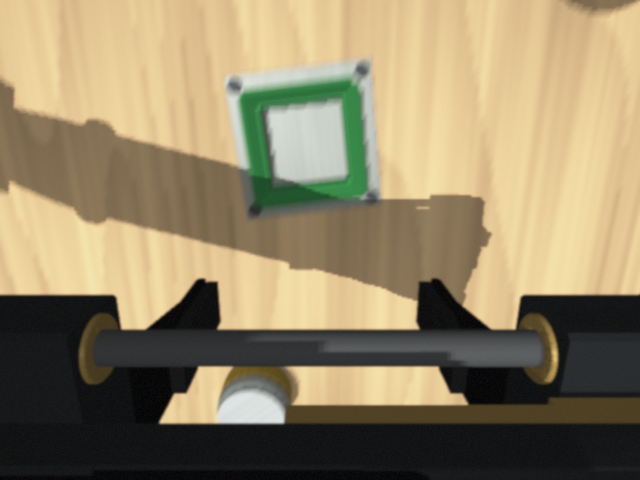

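The brace is in full view: plate corners near (235,82), (362,68), (375,200) and (253,212), with the socket floor centred at about (307,143). At the bottom is the tin, at about (252,400).

```bash
python3 - <<'E'
from h import *
z=np.load('w2.npz');im=z['im'].astype(int);w=z['w']
R,G,B=im[...,0],im[...,1],im[...,2]
g=((G>R+20)&(G>B+15)).astype(np.uint8); g[:50]=0;g[230:]=0;g[:,:210]=0;g[:,400:]=0
def rect(n,m):
    p=w[m&(z['d']>0)]; r=cv2.minAreaRect((p[:,:2]*1000).astype(np.float32)); print(n,len(p),r,np.percentile(p[:,2],[5,50,95]).round(4))
rect('green',g>0)
zz=w[...,2]; rect('top',(g>0)&(zz>.034)); 
cnt=cv2.findContours(g,cv2.RETR_CCOMP,cv2.CHAIN_APPROX_NONE); 
f=np.zeros_like(g); c=max(cnt[0],key=lambda c:0 if len(c)<20 else cv2.contourArea(c)); cv2.drawContours(f,[c],-1,1,-1)
inner=(f>0)&(zz<.012); inner=cv2.erode(inner.astype(np.uint8),np.ones((3,3)))>0; rect('floor(eroded1px)',inner)
zr=(zz>.0035)&(zz<.05); m=np.zeros_like(g);m[50:230,215:390]=1
n,l,st,ce=cv2.connectedComponentsWithStats((zr&(m>0)).astype(np.uint8)); k=1+st[1:,4].argmax(); rect('plate',cv2.morphologyEx((l==k).astype(np.uint8),cv2.MORPH_OPEN,np.ones((5,5)))>0)
E
```

```text
green 8657 ((544.556640625, -133.4039306640625), (109.76567077636719, 108.93797302246094), 6.532031059265137) [0.0059 0.0355 0.0412]
top 4951 ((547.2685546875, -127.47330474853516), (98.83869171142578, 97.80805206298828), 6.503523826599121) [0.0346 0.0389 0.0415]
floor(eroded1px) 5837 ((542.2197875976562, -137.43467712402344), (104.37386322021484, 96.96688842773438), 4.417452335357666) [0.0048 0.0061 0.0074]
plate 20686 ((547.5409545898438, -126.68295288085938), (130.27467346191406, 130.271240234375), 6.615669250488281) [0.005  0.007  0.0404]
```

>>> {"api": "arm_command", "payload": {
  "motion": [
    [87, 200, 0, 0, 0],
    [87, 200, 0, 0, 0],
    [87, 200, 0, 0, 0],
    [87, 200, 0, 0, 0],
    [87, 200, 0, 0, 0]
  ]
}}

```text
time: 0.98
position: [0.5593, 0.024, 0.2363]
tool_rot: [-2.218, -2.223, -0.001]
ft_force: [0.5, 1.0, -0.3]
grip_width: 1.001
grip_force: 0.0
```

>>> {"api": "arm_command", "payload": {
  "motion": [
    [87, 60, 0, -60, 0],
    [87, 60, 0, -60, 0],
    [87, 60, 0, -60, 0],
    [87, 60, 0, -60, 0]
  ]
}}

```text
time: 1.32
position: [0.5606, 0.0832, 0.2984]
tool_rot: [2.214, 2.226, 0.005]
ft_force: [0.3, -0.5, -0.7]
grip_width: 1.005
grip_force: 0.0
```

```bash
python3 - <<'E'
from h import *
s=get_state(); print(s['time'],s['position'],s['tool_rot'],s['joint_positions'].round(3), s['ft_force'].round(2))
im,d,P=snap('wrist','w3.png'); np.savez('w3.npz',im=im,w=world(d,P),d=d)
E
```

```text
1.3167 [0.56059104 0.08320717 0.29843825] [2.21442124 2.22595086 0.00526533] [-0.049  0.124 -0.16   1.566  0.02   1.449 -0.205] [ 0.29 -0.47 -0.74]
```

View pics/w3.png

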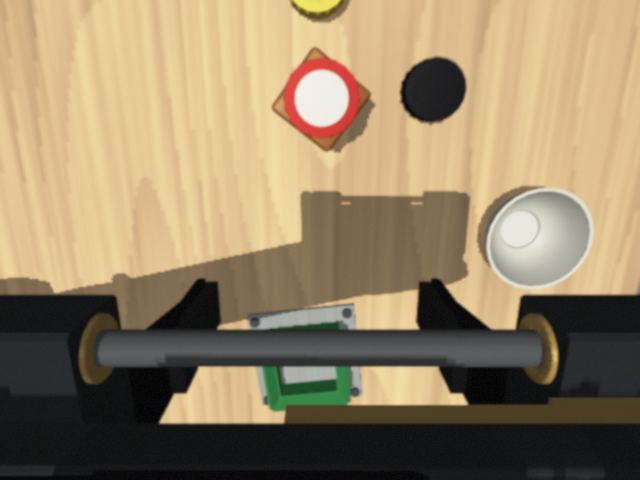

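The wrist view shows the jar at about (322,98) with its square turned roughly 45°, the yellow disc at (317,5), the black disc at (433,90), the bowl at (540,237) and the brace at (305,360).

```bash
python3 - <<'E'
from h import *
z=np.load('w3.npz');im=z['im'].astype(int);w=z['w'];zz=w[...,2]
m=np.zeros((480,640),bool);m[35:165,262:385]=1
def rect(n,m):
    p=w[m&(z['d']>0)]; r=cv2.minAreaRect((p[:,:2]*1000).astype(np.float32)); print(n,len(p),r,np.percentile(p[:,2],[5,50,95]).round(4)); return p
p=rect('cap',m&(zz>.108)); print(cv2.minEnclosingCircle((p[:,:2]*1000).astype(np.float32)))
rect('bodytop',m&(zz>.064)&(zz<.076)); rect('body',m&(zz>.02)&(zz<.076))
E
```

```text
cap 4748 ((563.4925537109375, 174.6171112060547), (58.833011627197266, 60.15602111816406), 89.72107696533203) [0.1112 0.1125 0.1138]
((563.1427001953125, 174.38580322265625), 30.564281463623047)
bodytop 1037 ((563.2097778320312, 174.39617919921875), (66.09500122070312, 66.17877197265625), 52.66315460205078) [0.0665 0.0694 0.071 ]
body 1037 ((563.2097778320312, 174.39617919921875), (66.09500122070312, 66.17877197265625), 52.66315460205078) [0.0665 0.0694 0.071 ]
```

>>> {"api": "arm_command", "payload": {
  "motion": [
    [87, 94.5, 3.3, 130, 0],
    [87, 94.5, 3.3, 130, 0],
    [87, 94.5, 3.3, 130, 0],
    [87, 94.5, 3.3, 130, 0],
    [87, 94.5, 3.3, 130, 0]
  ]
}}

```text
time: 1.78
position: [0.5577, 0.1765, 0.1578]
tool_rot: [-2.211, -2.22, 0.017]
ft_force: [-1.5, 0.8, -0.6]
grip_width: 0.998
grip_force: 0.0
```

>>> {"api": "arm_command", "payload": {
  "motion": [
    [87, 0, 0, 30, 0],
    [87, 0, 0, 60, 0],
    [87, 0, 0, 72, 0],
    [87, 0, 0, 72, 0],
    [87, 0, 0, 72, 0]
  ]
}}

```text
time: 2.2
position: [0.5634, 0.1729, 0.0944]
tool_rot: [-2.224, -2.219, 0.002]
ft_force: [0.9, -0.1, 1.1]
grip_width: 0.995
grip_force: 0.0
```

```bash
python3 - <<'E'
from h import *
s=get_state(); print(s['time'],s['position'],s['tool_rot'],s['joint_positions'].round(3), s['ft_force'].round(2))
E
```

```text
2.2 [0.56337098 0.1729025  0.0943962 ] [-2.22350121 -2.21914474  0.00236849] [-0.159  0.313 -0.217  1.763  0.076  1.075 -0.403] [ 0.88 -0.08  1.09]
```

>>> {"api": "arm_command", "payload": {
  "motion": [
    [87, 0, 0, 0, 0],
    [87, 0, 0, 0, 0],
    [87, 0, 0, 0, 0]
  ]
}}

```text
time: 2.45
position: [0.5645, 0.1747, 0.0964]
tool_rot: [2.221, 2.22, 0.004]
ft_force: [0.2, 0.3, 0.6]
grip_width: 1.002
grip_force: 0.0
```

>>> {"api": "arm_command", "payload": {
  "motion": [
    [50, 0, -0.5, 2, 0],
    [50, 0, -0.5, 2, 0],
    [50, 0, -0.5, 2, 0],
    [50, 0, -0.5, 2, 0],
    [50, 0, -0.5, 2, 0]
  ],
  "newtons": 60
}}

```text
time: 2.87
position: [0.5628, 0.1745, 0.0926]
tool_rot: [2.221, 2.221, 0.0]
ft_force: [0.4, -0.5, 0.1]
grip_width: 0.706
grip_force: 0.0
```

>>> {"api": "arm_command", "payload": {
  "motion": [
    [50, 0, 0, 0, 0],
    [50, 0, 0, 0, 0],
    [50, 0, 0, 0, 0],
    [50, 0, 0, 0, 0]
  ]
}}

```text
time: 3.2
position: [0.5633, 0.1745, 0.0927]
tool_rot: [2.221, 2.221, 0.001]
ft_force: [1.5, 1.1, -0.5]
grip_width: 0.667
grip_force: 59.9
```

>>> {"api": "arm_command", "payload": {
  "motion": [
    [50, 0, 0, -8, 0],
    [50, 0, 0, -25, 0],
    [50, 0, 0, -45, 0],
    [50, 0, 0, -65, 0],
    [50, 0, 0, -75, 0]
  ]
}}

```text
time: 3.62
position: [0.5626, 0.1745, 0.1691]
tool_rot: [-2.221, -2.222, -0.0]
ft_force: [0.7, -0.1, -5.3]
grip_width: 0.67
grip_force: 59.8
```

>>> {"api": "arm_command", "payload": {
  "motion": [
    [50, -20, -1, 0, 3],
    [50, -50, -3, 0, 8],
    [50, -85, -5, 0, 13],
    [50, -120, -7, 0, 18],
    [50, -155, -8, 0, 23]
  ]
}}

```text
time: 4.03
position: [0.5529, 0.0177, 0.1662]
tool_rot: [-2.622, -1.727, 0.005]
ft_force: [0.5, -0.6, -5.7]
grip_width: 0.669
grip_force: 59.8
```

```bash
cat >> h.py <<'E'
from scipy.spatial.transform import Rotation as Ro
def st():
    s=get_state(); R=Ro.from_rotvec(s['tool_rot']).as_matrix(); 
    print('t',s['time'],'p',s['position'].round(4),'F',s['ft_force'].round(1),'M',s['torque'].round(2),'grip',s['grip_width'].round(3),s['grip_force'],'q',s['joint_positions'].round(2))
    print('yaw of tool y',np.degrees(np.arctan2(R[1,1],R[0,1])).round(2),'zaxis',R[:,2].round(4)); return s,R
def to(x,y,yaw):
    s,R=st(); print('shift',(R.T@np.array([x-s['position'][0],y-s['position'][1],0])*1000).round(1),'spin',-(yaw-np.degrees(np.arctan2(R[1,1],R[0,1]))).round(1))
E
python3 -c "
from h import *
to(.5474,-.127,-46.1)"
```

```text
Traceback (most recent call last):
  File "h.py", line 15, in to
    s,R=st(); print('shift',(R.T@np.array([x-s['position'][0],y-s['position'][1],0])*1000).round(1),'spin',-(yaw-np.degrees(np.arctan2(R[1,1],R[0,1]))).round(1))
        ~~^^
  File "h.py", line 12, in st
    print('t',s['time'],'p',s['position'].round(4),'F',s['ft_force'].round(1),'M',s['torque'].round(2),'grip',s['grip_width'].round(3),s['grip_force'],'q',s['joint_positions'].round(2))
                                                                                                              ^^^^^^^^^^^^^^^^^^^^^
AttributeError: 'float' object has no attribute 'round'
```

```bash
sed -i "s/s\['grip_width'\].round(3)/round(s['grip_width'],3)/" h.py
python3 -c "
from h import *
to(.5474,-.127,-46.1)"
```

```text
t 4.0333 p [0.5529 0.0177 0.1662] F [ 0.5 -0.6 -5.7] M [-0.09 -0.15 -0.02] grip 0.669 59.83620076142742 q [-0.    0.17 -0.09  1.78  0.02  1.2  -0.5 ]
yaw of tool y -23.25 zaxis [-3.4e-03 -3.0e-04 -1.0e+00]
shift [-1.351e+02  5.210e+01  1.000e-01] spin 22.8
```

>>> {"api": "arm_command", "payload": {
  "motion": [
    [50, -30, 11, 0, 5],
    [50, -60, 22, 0, 10],
    [50, -90, 33, 0, 15],
    [50, -120, 44, 0, 20],
    [50, -138, 50, 0, 23]
  ]
}}

```text
time: 4.45
position: [0.5447, -0.1321, 0.1663]
tool_rot: [2.917, 1.163, -0.006]
ft_force: [0.2, -2.0, -5.6]
grip_width: 0.665
grip_force: 59.8
```

>>> {"api": "arm_command", "payload": {
  "motion": [
    [50, 0, 0, 0, 0],
    [50, 0, 0, 0, 0],
    [50, 0, 0, 0, 0],
    [50, 0, 0, 0, 0]
  ]
}}

```text
time: 4.78
position: [0.5468, -0.1249, 0.1671]
tool_rot: [-2.91, -1.181, 0.001]
ft_force: [0.5, 0.7, -6.8]
grip_width: 0.672
grip_force: 59.8
```

```bash

python3 -c "
from h import *
to(.5474,-.127,-46.1)
im,d,P=snap('side','d1.png')
im,d,P=snap('wrist','w4.png'); np.savez('w4.npz',im=im,w=world(d,P),d=d)
"
```

```text
t 4.7833 p [ 0.5468 -0.1249  0.1671] F [ 0.5  0.7 -6.8] M [ 0.01  0.1  -0.02] grip 0.672 59.84055603598402 q [ 0.13  0.18  0.05  1.77 -0.01  1.2  -0.61]
yaw of tool y -45.83 zaxis [-9.0e-04  1.3e-03 -1.0e+00]
shift [-1.   1.9 -0. ] spin 0.3
```

View pics/d1.png

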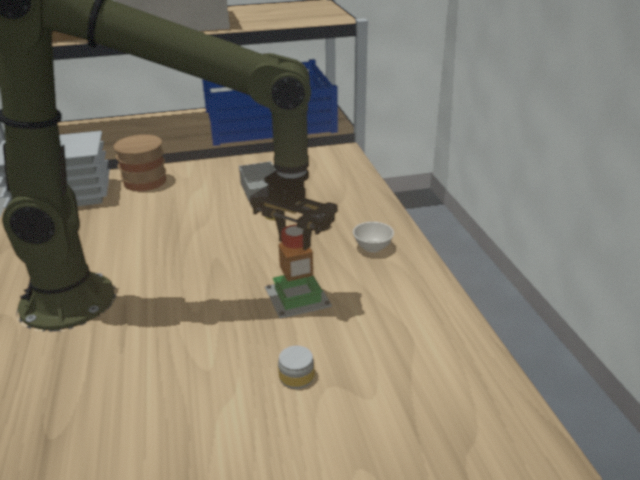

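View pics/w4.png

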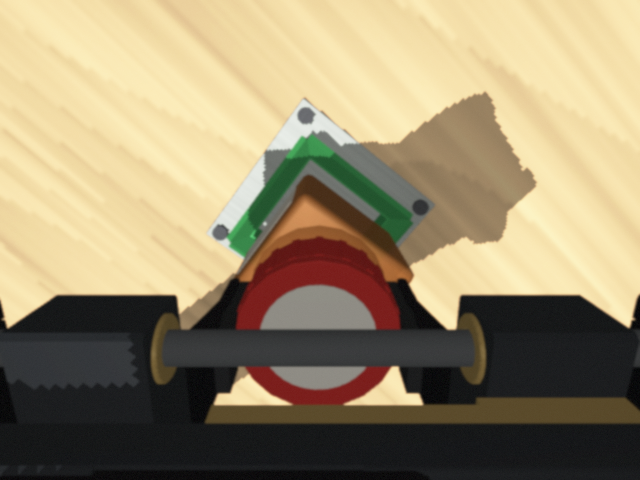

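The side view shows the jar hanging upright at (297,260) over the brace at (297,290). The wrist view shows its near corner at (308,180), with the sides looking parallel to the socket. I'll check the yaw and centre numerically.

```bash

python3 -c "
from h import *
to(.5474,-.127,-46.1)
z=np.load('w4.npz');w=z['w'];zz=w[...,2];im=z['im'].astype(int)
m=np.zeros((480,640),bool);m[160:290,225:425]=1
m&=(zz>.08)&(zz<.150)&(im[...,0]>im[...,2]+25)&(z['d']>0); m=cv2.erode(m.astype(np.uint8),np.ones((3,3)))>0
p=w[m]; print(p[:,2].min(),p[:,2].max(),len(p))
top=p[p[:,2]>.137]; print(cv2.minAreaRect((top[:,:2]*1000).astype(np.float32)))
print(cv2.minAreaRect((p[:,:2]*1000).astype(np.float32)))
c=(p[:,:2]-[.5474,-.127])
f=p[p[:,2]<.135]
for yaw in np.arange(0,14,1.):
    a=np.radians(yaw);u=np.array([np.cos(a),np.sin(a)]);v=np.array([-u[1],u[0]])
    pu=top[:,:2]@u;pv=top[:,:2]@v;print(yaw,[round(float(np.percentile(q-o,k))*1000,1) for q,o in((pu,np.array([.5474,-.127])@u),(pv,np.array([.5474,-.127])@v)) for k in(1,99)])
"
```

```text
t 4.8833 p [ 0.547  -0.1254  0.1673] F [ 0.4  0.2 -6.8] M [0.04 0.1  0.01] grip 0.667 59.84053682811313 q [ 0.13  0.18  0.05  1.77 -0.01  1.2  -0.61]
yaw of tool y -45.84 zaxis [-4.e-04  6.e-04 -1.e+00]
shift [-0.9  1.4 -0. ] spin 0.3
0.08504041550233107 0.14992613294008292 5633
((567.2562866210938, -109.66282653808594), (39.951820373535156, 80.7579345703125), 44.23723602294922)
((565.4525146484375, -108.6553955078125), (41.674983978271484, 83.28829193115234), 46.50543975830078)
0.0 [-18.3, 35.6, -21.8, 37.5]
1.0 [-17.8, 35.3, -22.4, 37.0]
2.0 [-17.2, 35.1, -23.0, 36.6]
3.0 [-16.7, 34.7, -23.6, 36.2]
4.0 [-16.1, 34.4, -24.2, 35.8]
5.0 [-15.6, 34.2, -24.8, 35.4]
6.0 [-15.0, 33.9, -25.4, 35.1]
7.0 [-14.4, 33.7, -25.9, 34.8]
8.0 [-13.9, 34.0, -26.5, 34.7]
9.0 [-13.3, 34.4, -27.0, 34.8]
10.0 [-12.7, 34.8, -27.6, 34.9]
11.0 [-12.1, 35.2, -28.1, 35.0]
12.0 [-11.5, 35.6, -28.6, 35.2]
13.0 [-11.0, 36.0, -29.1, 35.4]
```

>>> {"api": "arm_command", "payload": {
  "motion": [
    [50, -0.9, 1.4, 0, 0.3],
    [50, -0.9, 1.4, 5, 0.3],
    [50, -0.9, 1.4, 15, 0.3],
    [50, -0.9, 1.4, 25, 0.3],
    [50, -0.9, 1.4, 30, 0.3]
  ]
}}

```text
time: 5.3
position: [0.5459, -0.1284, 0.1351]
tool_rot: [-2.914, -1.169, 0.004]
ft_force: [-0.1, 0.1, -6.6]
grip_width: 0.667
grip_force: 59.8
```

>>> {"api": "arm_command", "payload": {
  "motion": [
    [50, 0, 0, 2, 0],
    [50, 0, 0, 4, 0],
    [50, 0, 0, 6, 0],
    [50, 0, 0, 8, 0],
    [50, 0, 0, 10, 0]
  ]
}}

```text
time: 5.72
position: [0.5475, -0.1288, 0.1278]
tool_rot: [2.916, 1.169, 0.001]
ft_force: [0.1, -0.3, -6.0]
grip_width: 0.669
grip_force: 59.8
```

```bash

python3 -c "
from h import *
to(.5474,-.127,-46.1)"
```

```text
t 5.7167 p [ 0.5475 -0.1288  0.1278] F [ 0.1 -0.3 -6. ] M [-0.03  0.11 -0.01] grip 0.669 59.84003453782699 q [ 0.14  0.21  0.05  1.81 -0.01  1.12 -0.61]
yaw of tool y -46.3 zaxis [ 8.e-04 -2.e-04 -1.e+00]
shift [ 1.2 -1.4 -0. ] spin -0.2
```

>>> {"api": "arm_command", "payload": {
  "motion": [
    [50, 0.8, -0.9, 3, 0],
    [50, 0.8, -0.9, 6, 0],
    [50, 0.8, -0.9, 9, 0],
    [50, 0.8, -0.9, 12, 0],
    [50, 0.8, -0.9, 15, 0]
  ]
}}

```text
time: 6.13
position: [0.5472, -0.1275, 0.1122]
tool_rot: [2.916, 1.169, -0.0]
ft_force: [0.4, -0.5, -6.2]
grip_width: 0.666
grip_force: 59.8
```

```bash

python3 -c "
from h import *
to(.5474,-.127,-46.1)"
```

```text
t 6.1333 p [ 0.5472 -0.1275  0.1122] F [ 0.4 -0.5 -6.2] M [-0.02  0.09  0.  ] grip 0.666 59.83969864535918 q [ 0.14  0.23  0.05  1.82 -0.01  1.09 -0.62]
yaw of tool y -46.29 zaxis [-0.e+00 -1.e-04 -1.e+00]
shift [ 0.5 -0.2 -0. ] spin -0.2
```

>>> {"api": "arm_command", "payload": {
  "motion": [
    [50, 0.3, 0, 3, 0],
    [50, 0.3, 0, 6, 0],
    [50, 0.3, 0, 8, 0],
    [50, 0.3, 0, 10, 0],
    [50, 0.3, 0, 12, 0]
  ]
}}

```text
time: 6.55
position: [0.5475, -0.1273, 0.1004]
tool_rot: [2.916, 1.169, 0.0]
ft_force: [-0.3, 0.3, -6.0]
grip_width: 0.668
grip_force: 59.8
```

>>> {"api": "arm_command", "payload": {
  "motion": [
    [50, 0, 0, 0.7, 0],
    [50, 0, 0, 1.4, 0],
    [50, 0, 0, 2, 0],
    [50, 0, 0, 2, 0]
  ]
}}

```text
time: 6.88
position: [0.5475, -0.1273, 0.0988]
tool_rot: [2.916, 1.169, 0.0]
ft_force: [-0.3, 0.4, -5.9]
grip_width: 0.665
grip_force: 59.8
```

```bash

python3 -c "
from h import *
to(.5474,-.127,-46.1)"
```

```text
t 6.8833 p [ 0.5475 -0.1273  0.0988] F [-0.3  0.4 -5.9] M [-0.01  0.16 -0.06] grip 0.665 59.84171566138306 q [ 0.14  0.24  0.05  1.84 -0.01  1.06 -0.62]
yaw of tool y -46.3 zaxis [ 3.e-04 -1.e-04 -1.e+00]
shift [ 0.1 -0.4 -0. ] spin -0.2
```

>>> {"api": "arm_command", "payload": {
  "motion": [
    [50, 0, 0, 0.5, 0],
    [50, 0, 0, 1, 0],
    [50, 0, 0, 1.5, 0],
    [50, 0, 0, 1.5, 0]
  ]
}}

```text
time: 7.22
position: [0.5476, -0.1275, 0.0985]
tool_rot: [2.916, 1.169, 0.001]
ft_force: [-4.6, 1.1, 5.3]
grip_width: 0.663
grip_force: 59.9
```

>>> {"api": "arm_command", "payload": {
  "motion": [
    [50, 0, 0, 0, -5],
    [50, 0, 0, -0.2, -10],
    [50, 0, 0, -0.3, -15],
    [50, 0, 0, -0.4, -20],
    [50, 0, 0, -0.5, -25]
  ]
}}

```text
time: 7.63
position: [0.5491, -0.1271, 0.0991]
tool_rot: [2.589, 1.776, 0.005]
ft_force: [0.4, 1.3, 1.8]
grip_width: 0.665
grip_force: 59.9
```

```bash

python3 -c "
from h import *
to(.5474,-.127,-46.1)
snap('side','d2.png'); im=cv2.imread('pics/d2.png')[180:330,200:400]; cv2.imwrite('pics/d2c.png',cv2.resize(im,None,fx=4,fy=4,interpolation=cv2.INTER_CUBIC))
im,d,P=snap('wrist','w5.png'); np.savez('w5.npz',im=im,w=world(d,P),d=d)"
```

```text
t 7.6333 p [ 0.5491 -0.1271  0.0991] F [0.4 1.3 1.8] M [ 0.31  0.25 -0.19] grip 0.665 59.870390848474685 q [ 0.18  0.24 -0.    1.83 -0.    1.06 -0.19]
yaw of tool y -21.08 zaxis [ 3.8e-03  2.0e-04 -1.0e+00]
shift [-0.5 -1.6 -0. ] spin 25.0
```

View pics/d2c.png

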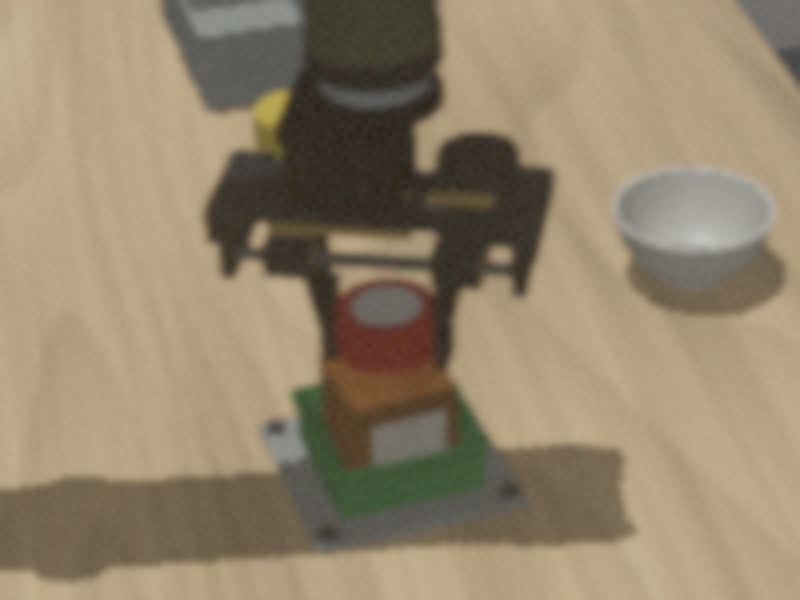

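View pics/w5.png

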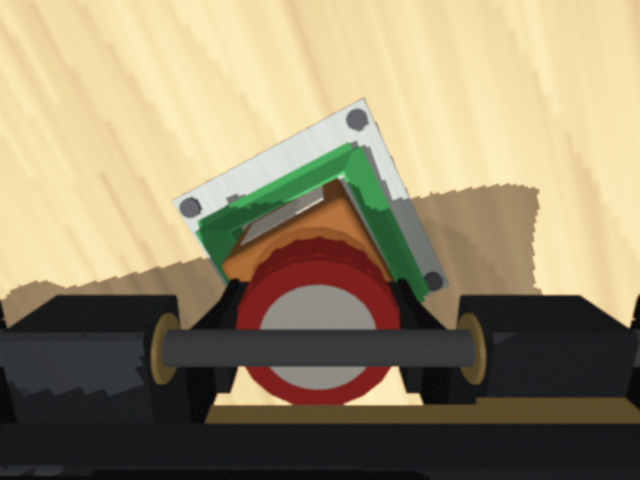

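The side crop shows the jar deep in the green socket, and the wrist view shows its square still aligned with the walls while the gripper has turned 25°. I'll carry on turning.

>>> {"api": "arm_command", "payload": {
  "motion": [
    [50, 0, 0, -0.1, -6],
    [50, 0, 0, -0.3, -13],
    [50, 0, 0, -0.5, -20],
    [50, 0, 0, -0.6, -26],
    [50, 0, 0, -0.8, -32]
  ]
}}

```text
time: 8.15
position: [0.5495, -0.1269, 0.1001]
tool_rot: [1.999, 2.418, 0.005]
ft_force: [1.1, 1.7, 6.0]
grip_width: 0.669
grip_force: 59.9
```

>>> {"api": "arm_command", "payload": {
  "motion": [
    [50, 0, 0, -0.2, -6],
    [50, 0, 0, -0.3, -13],
    [50, 0, 0, -0.3, -20],
    [50, 0, 0, -0.3, -26],
    [50, 0, 0, -0.3, -33]
  ]
}}

```text
time: 8.57
position: [0.5497, -0.127, 0.1008]
tool_rot: [1.229, 2.886, 0.003]
ft_force: [-0.4, 0.7, 5.8]
grip_width: 0.668
grip_force: 59.9
```

>>> {"api": "arm_command", "payload": {
  "motion": [
    [50, 0, 0, 0, 0],
    [50, 0, 0, 0, 0]
  ]
}}

```text
time: 8.73
position: [0.5497, -0.1273, 0.1008]
tool_rot: [1.236, 2.883, 0.002]
ft_force: [-0.6, 0.8, 6.1]
grip_width: 0.665
grip_force: 59.9
```

```bash

python3 -c "
from h import *
to(.5474,-.127,43.9)
im,d,P=snap('wrist','w6.png'); np.savez('w6.npz',im=im,w=world(d,P),d=d)"
```

```text
t 8.7333 p [ 0.5497 -0.1273  0.1008] F [-0.6  0.8  6.1] M [0.2  0.05 0.02] grip 0.665 59.891111966908554 q [ 0.3   0.25 -0.14  1.83  0.04  1.06  0.91]
yaw of tool y 43.58 zaxis [ 5.2e-03 -6.0e-04 -1.0e+00]
shift [ 1.8 -1.5 -0. ] spin -0.3
```

View pics/w6.png

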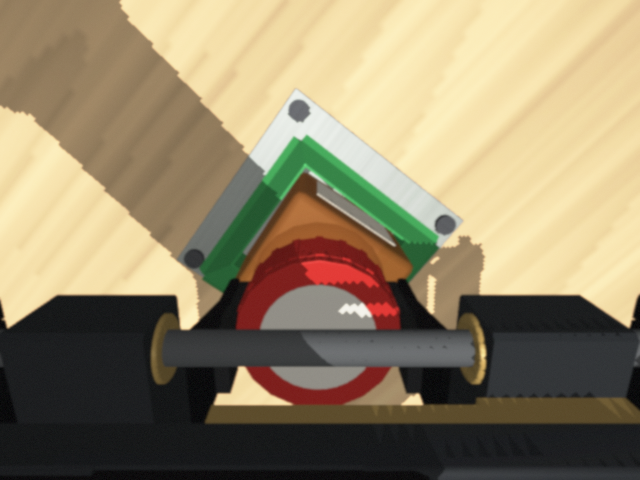

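The gripper has turned about 90° and the jar corner at (305,175) is still square in the socket. Now a gentle lift test.

>>> {"api": "arm_command", "payload": {
  "motion": [
    [50, 0, 0, -0.7, 0],
    [50, 0, 0, -1.4, 0],
    [50, 0, 0, -2, 0],
    [50, 0, 0, -2.5, 0],
    [50, 0, 0, -2.5, 0]
  ]
}}

```text
time: 9.2
position: [0.5478, -0.1275, 0.1011]
tool_rot: [1.236, 2.887, 0.0]
ft_force: [2.0, -0.6, -0.5]
grip_width: 0.666
grip_force: 59.9
```

>>> {"api": "arm_command", "payload": {
  "motion": [
    [50, 0, 0, -0.5, 0],
    [50, 0, 0, -1, 0],
    [50, 0, 0, -1.5, 0],
    [50, 0, 0, -2, 0],
    [50, 0, 0, -2, 0]
  ]
}}

```text
time: 9.62
position: [0.5473, -0.1271, 0.1031]
tool_rot: [-1.235, -2.888, -0.0]
ft_force: [2.2, -0.7, -1.3]
grip_width: 0.667
grip_force: 59.9
```

>>> {"api": "arm_command", "payload": {
  "motion": [
    [50, 0, 0, -2, 0],
    [50, 0, 0, -4, 0],
    [50, 0, 0, -6, 0],
    [50, 0, 0, -8, 0],
    [50, 0, 0, -10, 0]
  ]
}}

```text
time: 10.03
position: [0.5475, -0.1273, 0.1135]
tool_rot: [1.235, 2.888, -0.0]
ft_force: [1.2, 0.5, -0.7]
grip_width: 0.665
grip_force: 59.9
```

>>> {"api": "arm_command", "payload": {
  "motion": [
    [50, 0, 0, -4, 0],
    [50, 0, 0, -8, 0],
    [50, 0, 0, -12, 0],
    [50, 0, 0, -16, 0],
    [50, 0, 0, -20, 0]
  ]
}}

```text
time: 10.45
position: [0.5473, -0.1274, 0.1337]
tool_rot: [-1.235, -2.889, 0.0]
ft_force: [0.3, -0.0, -0.2]
grip_width: 0.665
grip_force: 59.9
```

```bash

python3 -c "
from h import *
to(.5474,-.127,43.9)
im,d,P=snap('wrist','w7.png'); w=world(d,P); zz=w[...,2]; 
m=(zz>.065)&(zz<.085)&(d>0); m[:150]=0; m[300:]=0;m[:,:220]=0;m[:,440:]=0; im=im.astype(int); o=m&(im[...,0]>im[...,2]+25); print('body top z',np.percentile(zz[o],[5,50,95]),o.sum())
m=(zz>.14)&(d>0)&(im[...,0]>im[...,2]*0-1); m[:250]=0;m[410:]=0;m[:,:265]=0;m[:,375:]=0; print('cap top z',np.histogram(zz[m],np.arange(.14,.18,.002)))
snap('side','d3.png'); im=cv2.imread('pics/d3.png')[180:330,200:400]; cv2.imwrite('pics/d3c.png',cv2.resize(im,None,fx=4,fy=4,interpolation=cv2.INTER_CUBIC))
"
```

```text
t 10.45 p [ 0.5473 -0.1274  0.1337] F [ 0.3 -0.  -0.2] M [-0.01 -0.07  0.05] grip 0.665 59.86233440210537 q [ 0.3   0.21 -0.14  1.8   0.03  1.13  0.92]
yaw of tool y 43.7 zaxis [-1.e-04 -2.e-04 -1.e+00]
shift [ 0.2  0.4 -0. ] spin -0.2
body top z [0.07133163 0.07625027 0.08371181] 5021
cap top z (array([ 132,  159,  186,  217,  252,  228, 7253, 3447,    1,    0,    0,
          0,    0,    0,    0,    0,    0,    0,    0]), array([0.14 , 0.142, 0.144, 0.146, 0.148, 0.15 , 0.152, 0.154, 0.156,
       0.158, 0.16 , 0.162, 0.164, 0.166, 0.168, 0.17 , 0.172, 0.174,
       0.176, 0.178]))
```

View pics/d3c.png

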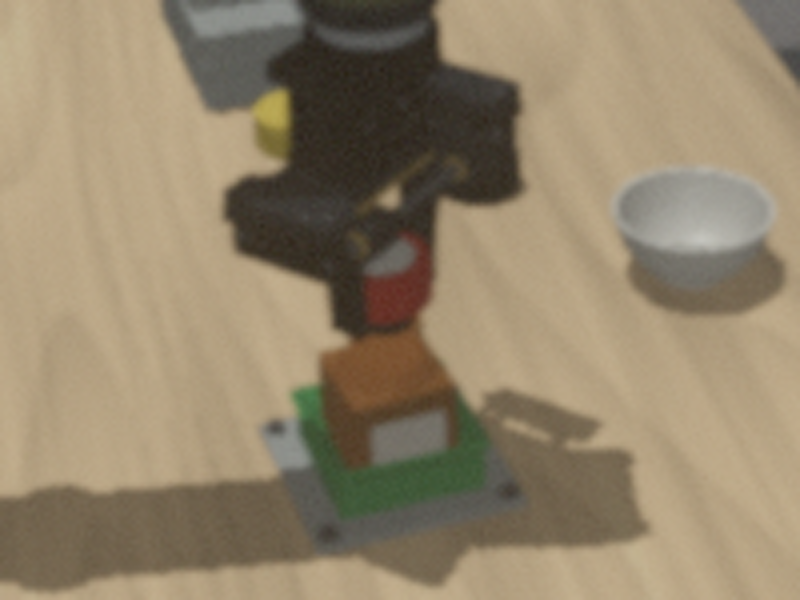

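The side crop shows the red cap at (395,285) lifted clear in the grip, and the jar still seated in the brace at (390,400). The cap's underside is about 15.5 mm above the rim. I'll raise it 2 mm and settle.

>>> {"api": "arm_command", "payload": {
  "motion": [
    [50, 0, 0, -1, 0],
    [50, 0, 0, -2, 0],
    [50, 0, 0, -2, 0],
    [50, 0, 0, -2, 0],
    [50, 0, 0, -2, 0]
  ]
}}

```text
time: 10.97
position: [0.5473, -0.1273, 0.135]
tool_rot: [-1.235, -2.888, 0.0]
ft_force: [-0.3, -0.6, -1.1]
grip_width: 0.665
grip_force: 59.9
```

```bash

python3 -c "
from h import *
s,R=st()
if abs(s['position'][2]-.1357)<.0015: print(close_job())"
```

```text
t 10.9667 p [ 0.5473 -0.1273  0.135 ] F [-0.3 -0.6 -1.1] M [ 0.05 -0.01 -0.01] grip 0.665 59.862252263461855 q [ 0.3   0.21 -0.14  1.8   0.03  1.13  0.92]
yaw of tool y 43.7 zaxis [-2.e-04  0.e+00 -1.e+00]
the job is handed in; nothing more can be done
None
```

The job is handed in after about 11 s: the jar stands fully down in the brace, and the red cap is unscrewed and held level and still over the mouth, about 17 mm clear of the rim; the pan, tin and bowl were not touched.

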